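# Show three inlaid sides of a flask to the scope

### The arm

A 6-joint arm with a two-finger parallel gripper is mounted at the origin on the work surface. World frame = base frame: x ahead of the robot, y to its left, z up, the work surface at z = 0. Lengths are in m, angles in degrees, forces in N, time in s.
With the tool pointing down it reaches from about 0.35 to 0.875 m from the base axis. Payload 4.2 kg.
Tool frame: the origin (TCP) lies at the very end of the fingers, on their centre line; the grasp point (between the pads) lies 19 mm behind it; z points along the fingers, y is the line along which they close (so a half turn about z gives the same grasp; the last joint's range is limited). The gripper opens to 87 mm and grips with 3 to 60 N. Pads are 19 mm wide; open, the fingers measure 117 mm over their backs; the gripper's body (75 mm by 190 mm) begins 51 mm behind the grasp point.
Start: joints at [-54.282, 22.042, 0.453, 0, -68.411, -14.817], TCP at [0.223, -0.584, 0.223] pointing down, gripper open.
Joint ranges: [-179.83, 179.83], [-69.29, 118.12], [-61.27, 80.66], [-181.25, 117.63], [-171.15, -9.14], [-177.46, 177.46]. Speed limits (degrees/s): [159.86, 159.86, 180, 180, 180, 180].

### API

Orientations are given as a 3x3 rotation matrix whose columns are the frame's x, y, z axes.
In Python, from station import sense, cams, r gives the robot as it stands. The module is installed in compiled form; this text tells all that it offers.
- The arm moves only by the tool step_arm, never from a script. Its argument "targets" is text: rows parted by semicolons, each of 4 numbers parted by spaces: the shift along the tool's x, y, z in cm, then the turn about the tool's z in degrees. In form: x y z turn; .... A call has 1 to 12 rows; each row shifts and turns the commanded pose from where the row before left it, along the tool's axes as they then stand; what a row does not reach is not made up. A row lasts 1/12 s, in which the tool goes at most 41.7 mm and 7.16 degrees, less where a joint would pass 70% of its speed; a pose out of reach is approached as far as the arm can. A call with a gripper value outside its range is refused whole. "claw" is the finger opening in cm, from 0 to 8.7, set as the call begins (left out, the last holds). The fingers move at their own pace and stop on an object; the grip force is fixed at half the most. Time passes only in rows, so rows that do not move let the fingers close. It gives the time, the measured TCP pose, the force, the opening and the grip force at its end, in the units of the state.
- sense(): the state, without advancing time (a new reading comes with each control period).
- cams.capture(name): name is "side" or "top"; returns a dict with "frame" (420x560x3 uint8, blue, green, red), "vertical_fov" (degrees; the focal length in pixels is half the picture's height over the tangent of half this angle, whatever the lens; pixels are square), "cx", "cy" (the principal point, pixels), "eye" and "rotation" of the camera in the world. Camera axes: x right, y down, z forward; pixel columns grow to the right and rows downward; lengths in m; the calibration is good to about 2 mm. A picture is of the moment at which its call begins. There is no depth.
- r.finish_job(): hands the job in; it is judged then, once.
The state is a dict: "time_s": time; "joints": joint angles; "joint_velocities": joint speeds; "effort": joint torques, N m; "tcp_pos": TCP position; "ee_rot": TCP orientation; "wrist_force": force on the tool from outside, world axes, zero at the start; "moment": the same for the moment, N m; "gripper_width": opening from 0.0 (shut) to 1.0 (fully open); "gripper_force": force on a finger pad.
Only numpy, scipy, OpenCV 4.12 (cv2) and the standard library are available. Lean on these libraries where they do the work, as an engineer would, in place of code of your own. Each camera call takes 0.05 s, during which the arm holds its last target. There are 200 camera calls.

### The job

Pick up the small square dark-metal flask by its round neck and hold it upright before the white inspection scope, raised so that the middle of a side is level with the lens, squarely facing it and about 4 cm from the glass. Show it the lozenge side first, then the side with the round medallion, then the side with three bars, pausing about a second on each, and touch the scope with nothing. Then set the flask gently down, upright, in the middle of the round metal tray and let go.

Things in the scene. Friction and masses are not known exactly. Their poses are not given: they have to be found in the camera images.
- flask: Dark steel flask, 0.2-0.4 kg, standing on the table: square body 56 x 56 x 80 mm, cone shoulder to 90 mm, plain round neck 26 mm thick to 145 mm, gripped from above. Origin: centre of underside; z up. Silver inlay centred 40 mm up: round medallion on +x side, lozenge on +y, three upright bars on -y; -x plain. A silver bead on the shoulder is over the medallion. Other vessels, at most as tall, 95 mm off.
- flask_front (a point): Centre of the flask's round-medallion side: 28 mm along +x from the flask's axis and 40 mm above its underside.
- scope: Inspection scope, fixed: grey foot 100 x 90 mm, white box 75 x 55 mm with its top 125 mm above the table, black lens barrel 38 mm in diameter pointing level towards the robot, give or take 23 degrees. Origin: on the table under its middle; z up; the lens looks along -x. The centre of the lens glass is at x = -70, y = 0, z = 100 mm in its frame.
- tray: Round flat metal tray, fixed on the table, 180 mm in diameter and 6 mm thick, no raised rim. Origin: centre of its underside; z up.
There are look-alikes about, which are no part of the job. Leave any pink look-alike of the flask alone.

How it is judged:
By the outcome, as a careful person would: the job done as asked, in the order asked, and still so for the second after the job is handed in, with the robot touching nothing.
It also fails if it takes over 59 s, if anything falls off the work surface, if the arm or the gripper's body presses on something with over 40 N, if the wrist force passes 120 N, or if a joint passes its speed limit or range.

## Working session

There is one attempt and no reset: what is moved stays moved. The work goes in short steps, Python scripts to look and compute and a tool call to move; the robot and the scene stay as the last step left them, time stands still between calls to the robot, and variables do not carry over. Pictures are saved under pics/ and viewed, at most 10 in all, crops included, and the job is handed in when it is done.

Besides the shell and the picture viewer there is one more tool, called after "Request:" in YAML: its name, and indented under it one key for each argument. step_arm: Moves the arm, as the interface text tells. Its arguments: {"type":"object","properties":{"targets":{"type":"string"},"claw":{"type":"number"}},"required":["targets"]}

```bash
mkdir -p pics; cat > h.py <<'E'
import numpy as np, cv2, pickle
def K(c):
    f=c["frame"].shape[0]/2/np.tan(np.radians(c["vertical_fov"]/2)); return f
def ray(c,u,v):
    d=np.array([(u-c["cx"])/K(c),(v-c["cy"])/K(c),1.]); return np.array(c["eye"]),np.array(c["rotation"])@d
def onz(c,u,v,z):
    e,d=ray(c,u,v); return e+d*(z-e[2])/d[2]
def proj(c,p):
    q=np.array(c["rotation"]).T@(np.array(p)-np.array(c["eye"])); return q[:2]/q[2]*K(c)+[c["cx"],c["cy"]]
def tri(c1,p1,c2,p2):
    e1,d1=ray(c1,*p1);e2,d2=ray(c2,*p2)
    s=np.linalg.lstsq(np.c_[d1,-d2],e2-e1,rcond=None)[0]
    a,b=e1+s[0]*d1,e2+s[1]*d2; return (a+b)/2,np.linalg.norm(a-b)
def get(tag):
    from station import cams
    o={}
    for n in("side","top"):
        o[n]=cams.capture(n); cv2.imwrite(f"pics/{tag}_{n}.png",o[n]["frame"])
    pickle.dump(o,open(f"{tag}.pkl","wb")); return o
def load(tag): return pickle.load(open(f"{tag}.pkl","rb"))
E
python3 - <<'E'
from h import *
o=get("a")
for n,c in o.items(): print(n,c["eye"],np.round(c["rotation"],3).tolist(),c["vertical_fov"],c["cx"],c["cy"])
E
```

```text
side [0.47882164 0.72701284 0.80784372] [[-0.995, -0.078, 0.058], [-0.096, 0.675, -0.732], [0.018, -0.734, -0.679]] 46.925722802462644 283.29777886307323 211.08272927741814
top [ 0.36919242 -0.04275723  0.92606054] [[-0.014, -0.984, 0.179], [-1.0, 0.013, -0.004], [0.002, -0.179, -0.984]] 53.684061730735955 279.36448236435405 207.14413709191413
```

View pics/a_side.png

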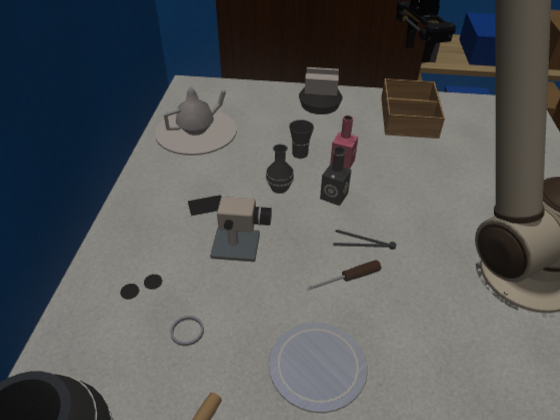

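View pics/a_top.png

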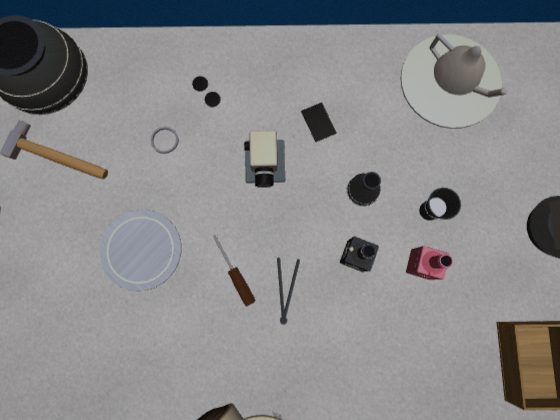

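The side view shows the dark square flask at (336,185), the pink look-alike at (344,148), a round dark bottle at (280,172), the scope at (238,222) and the tray at (318,365). In the top view they are at (360,253), (430,262), (364,187), (264,160) and (141,250). The square dark body with the medallion fits the flask. The bluish round metal disc fits the tray, because the white plate under the teapot is ceramic.

```bash
python3 - <<'E'
from h import *
o=load("a")
def crop(n,x,y,w,h,s):
    return cv2.resize(np.clip(o[n]["frame"][y:y+h,x:x+w].astype(float)*1.6,0,255).astype(np.uint8),None,fx=s,fy=s,interpolation=cv2.INTER_CUBIC)
a=np.hstack([crop("side",310,145,50,62,6),crop("top",335,230,50,50,6)[:300] if 0 else crop("top",335,222,60,62,6)])
b=np.hstack([crop("side",205,190,75,75,3),crop("top",230,120,75,75,3)])
b=np.pad(b,((0,0),(0,a.shape[1]-b.shape[1]),(0,0)))
cv2.imwrite("pics/crop1.png",np.vstack([a,b])[:600]); print(a.shape,b.shape)
# tray
c=o["top"]
hsv=cv2.cvtColor(c["frame"],cv2.COLOR_BGR2HSV)
roi=np.zeros(hsv.shape[:2],np.uint8); roi[195:305,90:195]=1
m=((hsv[...,1]>35)&(hsv[...,0]>100)&(hsv[...,0]<135)&(roi>0)).astype(np.uint8)
m=cv2.morphologyEx(m,cv2.MORPH_CLOSE,np.ones((5,5)))
k=max(cv2.findContours(m,0,1)[0],key=cv2.contourArea); P=np.array([onz(c,*p[0],.006) for p in k])[:,:2]
print("tray",cv2.minEnclosingCircle(P.astype(np.float32)),cv2.fitEllipse(P.astype(np.float32)))
for u,v in[(360,255)]: print(onz(c,u,v,.0))
E
```

```text
(372, 660, 3) (225, 660, 3)Traceback (most recent call last):
  File "<stdin>", line 15, in <module>
ValueError: max() iterable argument is empty
```

View pics/crop1.png

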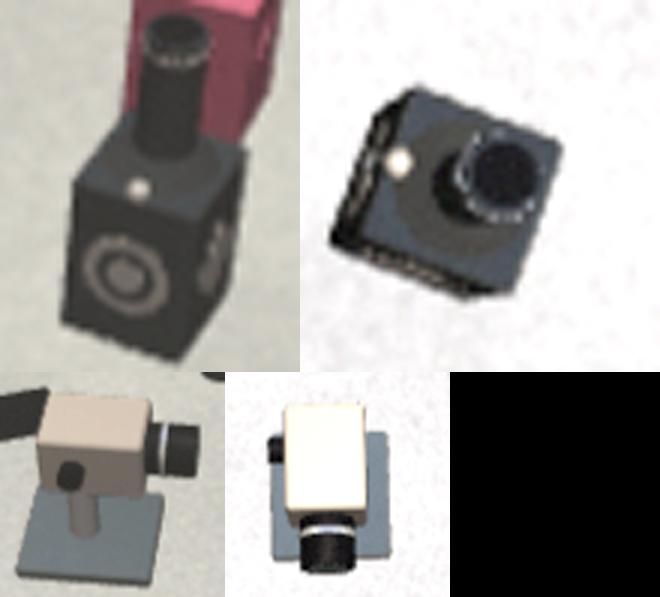

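The crop confirms it: a square dark body with a silver bead over the round medallion, the medallion facing the side camera. Side pixels are neck top (339,151) and bead (333,176); top pixels are (368,252) and (351,249). The scope barrel points down in the top image, towards the robot.

```bash
cat > m.py <<'E'
from h import *
o=load("a"); t,s=o["top"],o["side"]
S=lambda x,y:(x/6+310-.42,y/6+145-.42)
T=lambda x,y:((x-300)/6+335-.42,y/6+222-.42)
print("neck",tri(t,T(503,177),s,S(176,38))); print(onz(t,*T(503,177),.145),onz(s,*S(176,38),.145))
print("bead",tri(t,T(398,162),s,S(139,187)))
Q=np.array([onz(s,*S(*p),.08) for p in[(75,185),(195,222),(245,150),(125,110)]])[:,:2]
print("body top side",Q.round(4).tolist(),Q.mean(0),[np.degrees(np.arctan2(*(Q[(i+1)%4]-Q[i])[::-1])).round(1) for i in range(4)],[np.linalg.norm(Q[(i+1)%4]-Q[i]).round(4) for i in range(4)])
Q=np.array([onz(s,*S(*p),.0) for p in[(62,322),(178,362),(230,293)]])[:,:2]
print("bot",((Q[0]+Q[2])/2),[np.degrees(np.arctan2(*(Q[i+1]-Q[i])[::-1])) for i in(0,1)],[np.linalg.norm(Q[i+1]-Q[i]) for i in(0,1)])
# top: square outline of body top
# scope box
hsv=cv2.cvtColor(t["frame"],cv2.COLOR_BGR2HSV)
print("px box",hsv[145,264],"tray",hsv[250,141],hsv[220,130],"table",hsv[350,100],"foot",hsv[160,282],"barrel",hsv[180,264])
def big(m,x0,y0,x1,y1):
    r=np.zeros(m.shape,np.uint8); r[y0:y1,x0:x1]=m[y0:y1,x0:x1]
    return max(cv2.findContours(r,0,cv2.CHAIN_APPROX_NONE)[0],key=cv2.contourArea)
def world(k,z,c=t): return np.array([onz(c,*p[0],z) for p in k])[:,:2].astype(np.float32)
E
python3 m.py; python3 - <<'E'
from h import *
f=load("a")["top"]["frame"]
print(f[250,90:105].tolist()); print(f[145,243:256].tolist()); print(f[176:192,264].tolist());print(f[180,250:280].tolist())
E
```

```text
neck (array([ 0.42575395, -0.21289233,  0.14199415]), np.float64(9.860553451454975e-05))
[ 0.42548828 -0.21223289  0.145     ] [ 0.42604158 -0.20866228  0.145     ]
bead (array([ 0.43507701, -0.1900753 ,  0.08482476]), np.float64(0.0005722782408613369))
body top side [[0.4602, -0.1944], [0.4119, -0.1765], [0.3919, -0.2255], [0.4414, -0.2467]] [ 0.42632365 -0.21077627] [np.float64(159.7), np.float64(-112.2), np.float64(-23.2), np.float64(70.2)] [np.float64(0.0515), np.float64(0.053), np.float64(0.0539), np.float64(0.0557)]
bot [ 0.42471209 -0.21570489] [np.float64(158.18209605387045), np.float64(-114.8155257275802)] [np.float64(0.052962863715202514), np.float64(0.05171451312694481)]
px box [ 33  29 178] tray [113  27 162] [ 80   5 169] table [150   2 157] foot [104  39  97] barrel [174  30  43]
[[156, 156, 157], [155, 156, 157], [155, 155, 155], [156, 156, 156], [152, 151, 154], [155, 154, 155], [158, 158, 159], [156, 157, 158], [157, 156, 157], [157, 157, 157], [162, 151, 148], [163, 151, 148], [165, 153, 149], [164, 152, 147], [163, 151, 147]]
[[146, 146, 148], [71, 70, 73], [31, 29, 35], [29, 29, 32], [30, 30, 32], [30, 27, 31], [49, 54, 60], [123, 138, 148], [151, 169, 173], [156, 174, 177], [157, 176, 176], [154, 173, 176], [156, 175, 177]]
[[32, 33, 37], [35, 35, 37], [36, 38, 39], [37, 36, 39], [39, 38, 43], [35, 35, 39], [35, 34, 38], [30, 29, 30], [28, 29, 29], [34, 36, 34], [28, 32, 29], [100, 101, 101], [160, 159, 161], [158, 158, 159], [156, 156, 158], [156, 157, 158]]
[[92, 86, 78], [93, 87, 80], [93, 87, 80], [94, 87, 80], [87, 82, 76], [27, 26, 24], [13, 11, 13], [10, 10, 12], [16, 17, 14], [14, 12, 15], [19, 17, 19], [23, 22, 24], [30, 28, 32], [34, 36, 38], [39, 38, 43], [31, 33, 34], [26, 25, 27], [24, 22, 22], [16, 15, 18], [17, 17, 17], [17, 13, 15], [10, 12, 12], [15, 14, 14], [52, 49, 47], [91, 87, 82], [89, 86, 80], [89, 84, 79], [86, 82, 77], [87, 82, 77], [88, 83, 79]]
```

```bash
cat >> m.py <<'E'
print("-----")
g=cv2.GaussianBlur(t["frame"],(3,3),0).astype(int); d=g[...,0]-g[...,2]
m=((d>6)).astype(np.uint8); m=cv2.morphologyEx(cv2.morphologyEx(m,cv2.MORPH_CLOSE,np.ones((7,7))),cv2.MORPH_OPEN,np.ones((5,5)))
k=big(m,90,200,195,305); P=world(k,.006); print("tray",cv2.minEnclosingCircle(P),cv2.fitEllipse(P))
m=((d<-10)&(g.max(2)>100)).astype(np.uint8); k=big(m,235,120,295,195); print("box px",cv2.boundingRect(k)); print("box top",cv2.minAreaRect(world(k,.125)))
m=((d>4)&(g.max(2)<130)&(g.max(2)>60)).astype(np.uint8); k=big(m,235,120,295,195); k=cv2.convexHull(k); print("foot",cv2.boundingRect(k),cv2.minAreaRect(world(k,.012)))
# barrel edges per row, half level
f=t["frame"].max(2).astype(float); E=[]
for r in range(175,184):
    x=np.arange(245,285); on=np.where(f[r,245:285]<58)[0]; E.append((r,245+on[0],245+on[-1]))
print(E)
# side view: barrel
sf=s["frame"].max(2)
m=(sf<75).astype(np.uint8); k=big(m,250,200,285,232); print("barrel side",cv2.boundingRect(k),cv2.minAreaRect(k))
sh=cv2.GaussianBlur(s["frame"],(3,3),0).astype(int); d2=sh[...,0]-sh[...,2]
m=((d2>4)).astype(np.uint8);m=cv2.morphologyEx(cv2.morphologyEx(m,cv2.MORPH_CLOSE,np.ones((7,7))),cv2.MORPH_OPEN,np.ones((5,5)))
k=big(m,255,310,380,415);P=world(k,.006,s);print("tray side",cv2.boundingRect(k),cv2.minEnclosingCircle(P),cv2.fitEllipse(P))
k=big(m,205,220,270,265);print("foot side",cv2.boundingRect(k),cv2.minAreaRect(world(cv2.convexHull(k),.012,s)))
E
python3 m.py | sed -n '/-----/,$p'
```

```text
-----
tray ((0.44687220454216003, 0.2628841996192932), 0.08940739184617996) ((0.44678202271461487, 0.26297563314437866), (0.17618319392204285, 0.17638801038265228), 86.56813049316406)
box px (250, 131, 27, 35)
box top ((0.637102484703064, -0.014851905405521393), (0.05275317654013634, 0.07152529060840607), 89.2795639038086)
foot (273, 140, 12, 41) ((0.6458989381790161, -0.04636445268988609), (0.0249823909252882, 0.09494256228208542), 89.22300720214844)
[(175, np.int64(255), np.int64(272)), (176, np.int64(255), np.int64(273)), (177, np.int64(255), np.int64(272)), (178, np.int64(255), np.int64(272)), (179, np.int64(255), np.int64(272)), (180, np.int64(255), np.int64(273)), (181, np.int64(255), np.int64(273)), (182, np.int64(255), np.int64(273)), (183, np.int64(255), np.int64(272))]
barrel side (250, 205, 21, 27) ((260.0, 218.0), (20.0, 26.0), 0.0)
tray side (270, 323, 96, 89) ((0.4465670585632324, 0.26312246918678284), 0.0884794145822525) ((0.44653749465942383, 0.26328325271606445), (0.1742439866065979, 0.174747034907341), 160.75746154785156)
foot side (213, 231, 44, 27) ((0.6455485820770264, -0.011224783957004547), (0.09353999048471451, 0.07856165617704391), 2.7098937034606934)
```

```bash
python3 - <<'E'
from h import *
o=load("a"); t,s=o["top"],o["side"]
print("tip z.081",onz(t,264,187,.081))
for u in(254.7,272.9,263.8): print("lat",onz(t,u,180,.1))
f=s["frame"].max(2)
for r in(208,212,216,220): print(r,f[r,250:276].tolist())
# corners of box top & predicted scope with given yaw
for yaw in(-.8,):
    a=np.radians(yaw);R=np.array([[np.cos(a),-np.sin(a)],[np.sin(a),np.cos(a)]])
for u in(270,271,272):
    e,d=ray(s,u,216); p=e+d*((-.015-e[1])/d[1]); print(u,p)
    p=e+d*((.004-e[1])/d[1]); print(u,p)
E
```

```text
tip z.081 [ 0.56650014 -0.01501175  0.081     ]
lat [0.5770232  0.00329631 0.1       ]
lat [ 0.57651784 -0.03396718  0.1       ]
lat [ 0.57677053 -0.01533465  0.1       ]
208 [136, 134, 124, 95, 40, 34, 34, 33, 53, 102, 112, 42, 33, 33, 33, 34, 32, 33, 33, 35, 48, 82, 130, 129, 128, 129]
212 [136, 130, 104, 51, 37, 37, 37, 42, 81, 130, 92, 39, 40, 40, 41, 41, 41, 41, 42, 41, 44, 78, 127, 130, 131, 132]
216 [92, 81, 59, 41, 32, 32, 32, 51, 98, 107, 46, 32, 34, 33, 34, 33, 34, 33, 34, 36, 47, 84, 128, 128, 130, 130]
220 [70, 67, 58, 36, 30, 29, 30, 40, 68, 73, 30, 30, 31, 31, 31, 31, 32, 31, 31, 33, 60, 111, 131, 130, 128, 127]
270 [ 0.56571264 -0.015       0.10213734]
270 [0.56348771 0.004      0.12020768]
271 [ 0.56357633 -0.015       0.10236922]
271 [0.5614061  0.004      0.12043362]
272 [ 0.56144119 -0.015       0.10260096]
272 [0.55932564 0.004      0.12065943]
```

```bash
cat > w.py <<'E'
import sys,numpy as np
from station import sense
s=sense(); R=np.array(s["ee_rot"]); p=np.array(s["tcp_pos"])
print("t",s["time_s"],"tcp",p.round(4),"yaw(toolx)",round(np.degrees(np.arctan2(R[1,0],R[0,0])),2),"tilt",round(np.degrees(np.arccos(-R[2,2])),2),"j",np.round(s["joints"],1),"w",round(s["gripper_width"]*8.7,2),"F",np.round(s["wrist_force"],1),round(s["gripper_force"],1))
if len(sys.argv)>1:
    g=np.array(list(map(float,sys.argv[1:4]))); yaw=np.arctan2(R[1,0],R[0,0])
    if len(sys.argv)>4: # yaw after turning first
        y2=np.radians(float(sys.argv[4])); print("turn deg",round(-np.degrees(y2-yaw),2)); yaw=y2
    X=np.array([np.cos(yaw),np.sin(yaw),0]);Y=np.array([np.sin(yaw),-np.cos(yaw),0])
    d=(g-p)*100; print("cm x,y,z",(d@X).round(2),(d@Y).round(2),-d[2].round(2))
E
python3 w.py .4257 -.212 .223
```

```text
t 0.1 tcp [ 0.2228 -0.5834  0.2216] yaw(toolx) -159.11 tilt 0.11 j [-54.3  22.1   0.4  -0.  -68.4 -14.8] w 8.72 F [-0.4 -0.8  0.3] 0.0
cm x,y,z -32.2 27.46 -0.14
```

Request:
step_arm:
  targets: "0 0 0 -7;0 0 0 -7;0 0 0 -7;0 0 0 -7;0 0 0 -7;0 0 0 -7;0 0 0 -7;0 0 0 -7;0 0 0 -7;0 0 0 -7;0 0 0 -7;0 0 0 -7"
  claw: 5.5

```text
time_s: 1.1
tcp_pos: [0.2229, -0.5835, 0.2219]
ee_rot: [[0.263, -0.965, -0.001], [-0.965, -0.263, 0.001], [-0.001, 0.0, -1.0]]
wrist_force: [0.3, 0.2, 0.5]
gripper_width: 0.631
gripper_force: 0.0
```

Request:
step_arm:
  targets: "0 0 0 -7;0 0 0 -7;0 0 0 -7;0 0 0 -7;0 0 0 -2;0 0 0 0"

```text
time_s: 1.6
tcp_pos: [0.2228, -0.5835, 0.2219]
ee_rot: [[0.706, -0.708, -0.001], [-0.708, -0.706, 0.001], [-0.001, -0.0, -1.0]]
wrist_force: [-0.5, -1.7, -0.2]
gripper_width: 0.632
gripper_force: 0.0
```

```bash
python3 w.py .4257 -.212 .223
```

```text
t 1.6 tcp [ 0.2228 -0.5835  0.2219] yaw(toolx) -45.08 tilt 0.07 j [-54.3  22.1   0.4  -0.  -68.4  99.2] w 5.5 F [-0.5 -1.7 -0.2] 0.0
cm x,y,z -11.98 -40.6 -0.11
```

Request:
step_arm:
  targets: "-1 -3.38 0 0;-1 -3.38 0 0;-1 -3.38 0 0;-1 -3.38 0 0;-1 -3.38 0 0;-1 -3.38 0 0;-1 -3.38 0 0;-1 -3.38 0 0;-1 -3.38 0 0;-1 -3.38 0 0;-1 -3.38 0 0;-1 -3.38 0 0"

```text
time_s: 2.6
tcp_pos: [0.4259, -0.2108, 0.2226]
ee_rot: [[0.705, -0.709, 0.0], [-0.709, -0.705, 0.0], [0.0, -0.0, -1.0]]
wrist_force: [0.9, -0.6, -0.9]
gripper_width: 0.634
gripper_force: 0.0
```

```bash
python3 w.py .4257 -.212 .101; python3 -c "from h import *;get('b')"
```

```text
t 2.6 tcp [ 0.4259 -0.2108  0.2226] yaw(toolx) -45.18 tilt 0.01 j [ -6.7   7.3 -19.7  -0.  -62.9  51.5] w 5.51 F [ 0.9 -0.6 -0.9] 0.0
cm x,y,z 0.07 0.1 12.16
```

View pics/b_side.png

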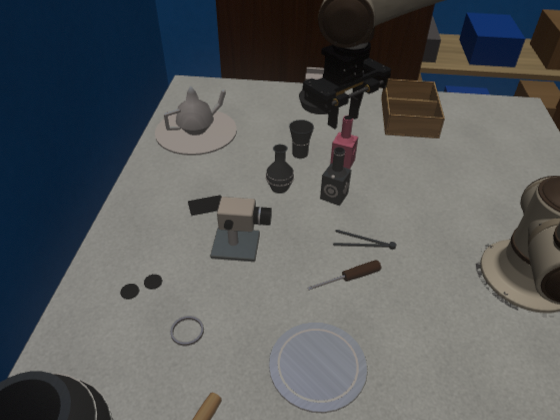

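The fingers at (333,118) and (357,105) straddle the line above the flask neck at (339,151), as they should. Going down now.

Request:
step_arm:
  targets: "0.07 0.1 1 0;0 0 1.5 0;0 0 1.5 0;0 0 1.5 0;0 0 1.5 0;0 0 1.5 0;0 0 1 0;0 0 1 0;0 0 1 0;0 0 0.6 0;0 0 0 0;0 0 0 0"

```text
time_s: 3.7
tcp_pos: [0.4247, -0.2143, 0.1011]
ee_rot: [[0.705, -0.709, -0.001], [-0.709, -0.705, 0.0], [-0.001, 0.001, -1.0]]
wrist_force: [0.4, 0.5, 0.3]
gripper_width: 0.634
gripper_force: 0.0
```

```bash
python3 w.py .4257 -.212 .101; python3 - <<'E'
from h import *
o=get('c')
a=o["side"]["frame"][110:215,285:385];b=o["top"]["frame"][190:295,310:410]
cv2.imwrite("pics/c.png",cv2.resize(np.hstack([a,b]),None,fx=4,fy=4,interpolation=2))
E
```

```text
t 3.7 tcp [ 0.4247 -0.2143  0.1011] yaw(toolx) -45.18 tilt 0.07 j [ -7.1  15.4 -29.5   0.  -45.2  52. ] w 5.52 F [0.4 0.5 0.3] 0.0
cm x,y,z -0.1 -0.23 0.01
```

View pics/c.png

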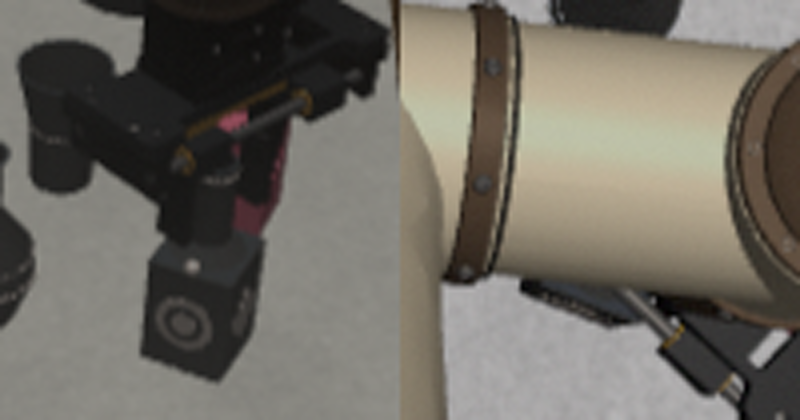

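In the side half of the crop the neck top at about (218,170) sits between the two fingers, with the shoulder clear below them. The pose has drifted 2.5 mm sideways, so I'll correct that and close.

Request:
step_arm:
  targets: "-0.1 -0.23 0 0;0 0 0 0;0 0 0 0"

```text
time_s: 4.05
tcp_pos: [0.4266, -0.2113, 0.102]
ee_rot: [[0.706, -0.708, 0.001], [-0.708, -0.706, -0.0], [0.001, -0.001, -1.0]]
wrist_force: [-0.8, 0.0, -0.0]
gripper_width: 0.631
gripper_force: 0.0
```

Request:
step_arm:
  targets: "0 0 0 0;0 0 0 0;0 0 0 0;0 0 0 0;0 0 0 0;0 0 0 0;0 0 0 0;0 0 0 0;0 0 0 0"
  claw: 1.5

```text
time_s: 4.8
tcp_pos: [0.4261, -0.2115, 0.1015]
ee_rot: [[0.706, -0.708, -0.0], [-0.708, -0.706, -0.0], [-0.0, 0.0, -1.0]]
wrist_force: [-0.4, -0.7, 0.2]
gripper_width: 0.294
gripper_force: 30.0
```

Request:
step_arm:
  targets: "0 0 -0.5 0;0 0 -1 0;0 0 -1 0;0 0 -1 0;0 0 -1 0;0 0 -1 0;0 0 -1 0;0 0 -1 0;0 0 -1 0;0 0 -0.5 0;0 0 0 0;0 0 0 0"

```text
time_s: 5.8
tcp_pos: [0.4259, -0.2111, 0.1911]
ee_rot: [[0.706, -0.709, -0.001], [-0.709, -0.706, 0.001], [-0.001, -0.0, -1.0]]
wrist_force: [-0.7, 0.4, -4.2]
gripper_width: 0.294
gripper_force: 30.0
```

```bash
python3 w.py .498 -.0152 .161 ; python3 w.py .498 -.0152 .161 -203.6; python3 - <<'E'
from h import *
o=get('d')
a=o["side"]["frame"][70:190,285:385]
cv2.imwrite("pics/d.png",cv2.resize(a,None,fx=5,fy=5,interpolation=2))
E
```

```text
t 5.8 tcp [ 0.4259 -0.2111  0.1911] yaw(toolx) -45.12 tilt 0.05 j [ -6.8   9.  -22.5  -0.  -58.5  51.7] w 2.56 F [-0.7  0.4 -4.2] 30.0
cm x,y,z -8.79 -18.94 3.01
t 5.8 tcp [ 0.4259 -0.2111  0.1911] yaw(toolx) -45.12 tilt 0.05 j [ -6.8   9.  -22.5  -0.  -58.5  51.7] w 2.56 F [-0.7  0.4 -4.2] 30.0
turn deg 158.48
cm x,y,z 1.24 20.84 3.01
```

View pics/d.png

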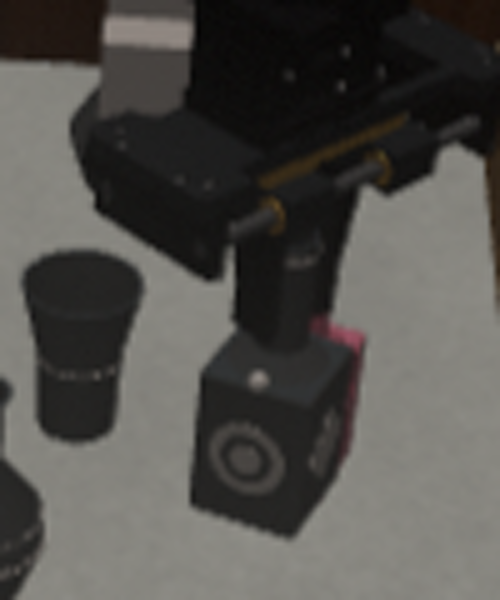

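Lifted and upright: the medallion at (240,458) in the crop faces the camera and the bottom edge is clear of the table. Next I'll swing to +y, away from the bottle, turn the lozenge to the lens and then approach.

Request:
step_arm:
  targets: "-0.6 -0.6 0 0;-1.3 -1.3 0 0;-1.3 -1.3 0 0;-1.5 -1.5 0 0;-1.5 -1.5 0 0;-1.3 -1.3 0 0;-1.1 -1.1 0 0;-0.6 -0.6 0 0;0 0 0 2;0 0 0 4;0 0 0 6;0 0 0 7"

```text
time_s: 6.9
tcp_pos: [0.4262, -0.0811, 0.1912]
ee_rot: [[0.432, -0.902, -0.001], [-0.902, -0.432, -0.0], [-0.0, 0.001, -1.0]]
wrist_force: [0.3, -0.3, -3.5]
gripper_width: 0.294
gripper_force: 30.0
```

Request:
step_arm:
  targets: "0 0 0 7;0 0 0 7;0 0 0 7;0 0 0 7;0 0 0 7;0 0 0 7;0 0 0 7;0 0 0 7;0 0 0 7;0 0 0 7;0 0 0 7;0 0 0 7"

```text
time_s: 7.9
tcp_pos: [0.4262, -0.0813, 0.1912]
ee_rot: [[-0.852, -0.523, -0.001], [-0.523, 0.852, -0.0], [0.001, 0.0, -1.0]]
wrist_force: [-0.3, 1.2, -3.9]
gripper_width: 0.294
gripper_force: 30.0
```

Request:
step_arm:
  targets: "0 0 0 7;0 0 0 7;0 0 0 7;0 0 0 7;0 0 0 7;0 0 0 7;0 0 0 6;0 0 0 4;0 0 0 3.5;0 0 0 0;0 0 0 0"

```text
time_s: 8.82
tcp_pos: [0.4263, -0.0813, 0.1913]
ee_rot: [[-0.917, 0.399, -0.001], [0.399, 0.917, -0.0], [0.0, -0.0, -1.0]]
wrist_force: [1.0, -0.2, -2.8]
gripper_width: 0.288
gripper_force: 30.0
```

```bash
python3 w.py .498 -.0152 .1612; python3 - <<'E'
from h import *
o=get('e')
a=o["side"]["frame"][80:200,225:385];b=o["top"]["frame"][120:280,200:360]
b=o["top"]["frame"][130:250,200:360]
cv2.imwrite("pics/e.png",cv2.resize(np.vstack([a,b]),None,fx=2.5,fy=2.5,interpolation=2))
E
```

```text
t 8.8167 tcp [ 0.4263 -0.0813  0.1913] yaw(toolx) 156.49 tilt 0.03 j [  10.8    4.8  -27.5   -0.   -57.7 -124.3] w 2.51 F [ 1.  -0.2 -2.8] 30.0
cm x,y,z -3.94 8.92 3.01
```

View pics/e.png

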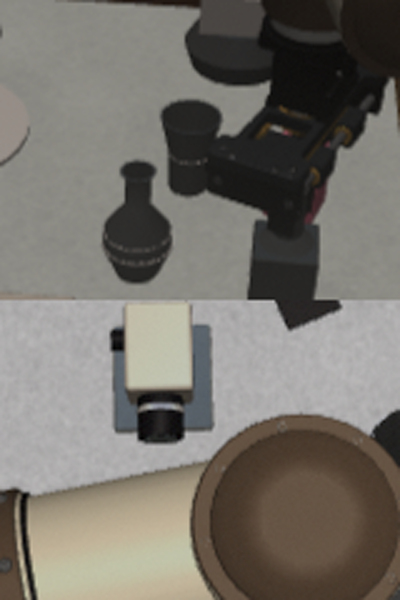

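The side crop shows the plain side facing the side camera, so the lozenge faces the scope. Approaching now.

Request:
step_arm:
  targets: "-0.2 0.4 0 0;-0.4 0.9 0.3 0;-0.5 1.1 0.4 0;-0.5 1.2 0.5 0;-0.5 1.2 0.5 0;-0.5 1.2 0.5 0;-0.5 1.1 0.4 0;-0.4 0.9 0.3 0;-0.3 0.6 0.1 0;-0.14 0.32 0 0;0 0 0 0;0 0 0 0"

```text
time_s: 9.92
tcp_pos: [0.4982, -0.0154, 0.1616]
ee_rot: [[-0.916, 0.4, -0.0], [0.4, 0.916, -0.0], [0.0, -0.0, -1.0]]
wrist_force: [-0.4, -0.7, -3.6]
gripper_width: 0.289
gripper_force: 30.0
```

```bash
python3 w.py .498 -.0152 .1615; python3 - <<'E'
from h import *
o=get('f'); print(proj(o["side"],[.498,.013,.1]))
a=o["side"]["frame"][110:260,190:340]
cv2.imwrite("pics/f.png",cv2.resize(np.clip(a*1.5,0,255),None,fx=4,fy=4,interpolation=2))
E
```

```text
t 9.9167 tcp [ 0.4982 -0.0154  0.1616] yaw(toolx) 156.4 tilt 0.01 j [  16.9   13.   -22.1   -0.   -54.9 -130.5] w 2.51 F [-0.4 -0.7 -3.6] 30.0
cm x,y,z 0.03 0.01 0.01
[300.85130459 228.52467773][ WARN:0@0.552] global loadsave.cpp:1063 imwrite_ Unsupported depth image for selected encoder is fallbacked to CV_8U.
```

View pics/f.png

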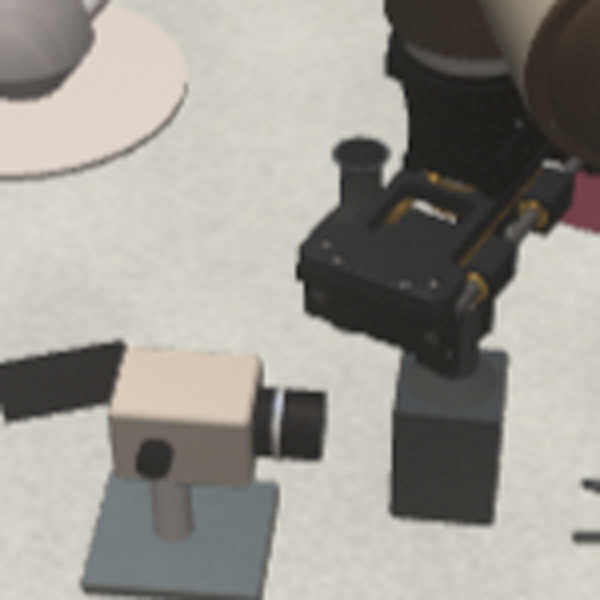

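The plain side faces the camera, and the top front edge of the body runs from (398,412) to (503,418) in the crop. Lens tip is at (326,425), with a clear gap. Checking yaw and gap numerically.

```bash
python3 - <<'E'
from h import *
s=load('f')["side"]; P=lambda x,y:(190+x/4-.375,110+y/4-.375)
for z,a,b in((.14,(398,412),(503,418)),(.14,(408,350),(507,355)),(.06,(390,512),(493,522)),(.125,(112,415),(253,422))):
    p,q=onz(s,*P(*a),z),onz(s,*P(*b),z); print(z,p.round(4),q.round(4),np.linalg.norm(p-q).round(4),np.degrees(np.arctan2(p[1]-q[1],p[0]-q[0])).round(2))
# subpixel: edge fit of body bottom edge
f=s["frame"].max(2).astype(float)
pts=[]
for u in range(292,311):
    col=f[228:248,u]; i=np.argmax(np.diff(col)); g=np.diff(col); w=g[max(i-2,0):i+3]; pts.append((u,228+np.sum((np.arange(max(i-2,0),max(i-2,0)+len(w))+.5)*w)/w.sum()))
pts=np.array(pts);k=np.polyfit(pts[:,0],pts[:,1],1);print(k,np.abs(np.polyval(k,pts[:,0])-pts[:,1]).max())
p,q=[onz(s,u,np.polyval(k,u),.06) for u in(289,312)];print(p,q,np.degrees(np.arctan2(p[1]-q[1],p[0]-q[0])))
E
```

```text
0.14 [0.5237 0.0105 0.14  ] [0.4706 0.0088 0.14  ] 0.0532 1.81
0.14 [ 0.5227 -0.0377  0.14  ] [ 0.4708 -0.0398  0.14  ] 0.0519 2.29
0.06 [0.5265 0.0037 0.06  ] [0.471  0.0049 0.06  ] 0.0555 -1.2
0.125 [0.671  0.0136 0.125 ] [0.5982 0.0105 0.125 ] 0.0729 2.46
[9.00837912e-02 2.13117451e+02] 0.16342152856609005
[0.52210767 0.00776853 0.06      ] [0.47273264 0.0083156  0.06      ] -0.6348036345626993
```

It is square to within about 1–2° and centred, with a gap of about 4 cm. I'll pause, turn by 90°, pause, turn by 90° again and pause.

Request:
step_arm:
  targets: "0 0 0 0;0 0 0 0;0 0 0 0;0 0 0 0;0 0 0 0;0 0 0 0;0 0 0 0;0 0 0 0;0 0 0 0;0 0 0 0;0 0 0 0;0 0 0 0"

```text
time_s: 11.02
tcp_pos: [0.4983, -0.0153, 0.1615]
ee_rot: [[-0.916, 0.4, -0.0], [0.4, 0.916, -0.0], [0.0, -0.0, -1.0]]
wrist_force: [0.2, 0.6, -3.4]
gripper_width: 0.294
gripper_force: 30.0
```

Request:
step_arm:
  targets: "0 0 0 -3;0 0 0 -6;0 0 0 -7;0 0 0 -7;0 0 0 -7;0 0 0 -7;0 0 0 -7;0 0 0 -7;0 0 0 -7;0 0 0 -7;0 0 0 -7;0 0 0 -7"

```text
time_s: 12.02
tcp_pos: [0.4983, -0.0153, 0.1615]
ee_rot: [[-0.563, -0.827, -0.0], [-0.827, 0.563, -0.0], [0.0, 0.0, -1.0]]
wrist_force: [0.2, 0.5, -2.9]
gripper_width: 0.292
gripper_force: 30.0
```

Request:
step_arm:
  targets: "0 0 0 -6;0 0 0 -4;0 0 0 -1;0 0 0 0;0 0 0 0;0 0 0 0"

```text
time_s: 12.52
tcp_pos: [0.4983, -0.0153, 0.1615]
ee_rot: [[-0.401, -0.916, -0.0], [-0.916, 0.401, -0.0], [0.0, 0.0, -1.0]]
wrist_force: [-0.3, 0.5, -2.9]
gripper_width: 0.287
gripper_force: 30.0
```

```bash
python3 w.py .498 -.0152 .1615; python3 - <<'E'
from h import *
o=get('g')
a=o["side"]["frame"][110:260,190:340]
cv2.imwrite("pics/g.png",cv2.resize(np.clip(a*1.7,0,255).astype(np.uint8),None,fx=4,fy=4,interpolation=2))
E
```

```text
t 12.5167 tcp [ 0.4983 -0.0153  0.1615] yaw(toolx) -113.66 tilt 0.0 j [ 16.9  13.  -22.1  -0.  -54.8 -40.6] w 2.5 F [-0.3  0.5 -2.9] 30.0
cm x,y,z -0.0 0.03 0.0
```

View pics/g.png

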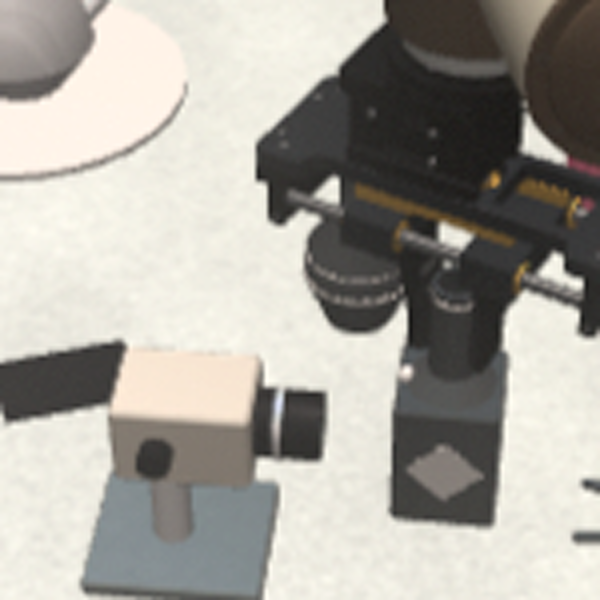

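The lozenge at (445,472) now faces the camera and the bead at (405,372) is on the scope side, so the medallion faces the lens and the lozenge was shown first. Continuing.

Request:
step_arm:
  targets: "0 0 0 0;0 0 0 0;0 0 0 0;0 0 0 0;0 0 0 0;0 0 0 0;0 0 0 0;0 0 0 0;0 0 0 0;0 0 0 0;0 0 0 0;0 0 0 0"

```text
time_s: 13.62
tcp_pos: [0.4983, -0.0153, 0.1615]
ee_rot: [[-0.4, -0.916, 0.0], [-0.916, 0.4, -0.0], [-0.0, -0.0, -1.0]]
wrist_force: [-0.9, 0.1, -3.3]
gripper_width: 0.292
gripper_force: 30.0
```

Request:
step_arm:
  targets: "0 0 0 -3;0 0 0 -6;0 0 0 -7;0 0 0 -7;0 0 0 -7;0 0 0 -7;0 0 0 -7;0 0 0 -7;0 0 0 -7;0 0 0 -7;0 0 0 -7;0 0 0 -7"

```text
time_s: 14.62
tcp_pos: [0.4983, -0.0153, 0.1616]
ee_rot: [[0.827, -0.563, 0.0], [-0.563, -0.827, 0.0], [0.0, -0.0, -1.0]]
wrist_force: [0.1, -0.4, -2.9]
gripper_width: 0.291
gripper_force: 30.0
```

Request:
step_arm:
  targets: "0 0 0 -6;0 0 0 -4;0 0 0 -1;0 0 0 0;0 0 0 0;0 0 0 0"

```text
time_s: 15.12
tcp_pos: [0.4983, -0.0153, 0.1616]
ee_rot: [[0.916, -0.401, 0.0], [-0.401, -0.916, 0.0], [0.0, -0.0, -1.0]]
wrist_force: [-0.4, 0.3, -2.7]
gripper_width: 0.295
gripper_force: 30.0
```

Request:
step_arm:
  targets: "0 0 0 0;0 0 0 0;0 0 0 0;0 0 0 0;0 0 0 0;0 0 0 0;0 0 0 0;0 0 0 0;0 0 0 0;0 0 0 0;0 0 0 0;0 0 0 0"

```text
time_s: 16.12
tcp_pos: [0.4984, -0.0153, 0.1616]
ee_rot: [[0.916, -0.4, 0.0], [-0.4, -0.916, 0.0], [0.0, -0.0, -1.0]]
wrist_force: [-0.1, 0.1, -3.6]
gripper_width: 0.294
gripper_force: 30.0
```

```bash
python3 w.py .4467 .263 .1615
```

```text
t 16.1167 tcp [ 0.4984 -0.0153  0.1616] yaw(toolx) -23.6 tilt 0.0 j [ 16.9  13.  -22.1   0.  -54.8  49.5] w 2.55 F [-0.1  0.1 -3.6] 30.0
cm x,y,z -15.87 -23.44 0.01
```

Request:
step_arm:
  targets: "-0.5 -0.7 0 0;-1 -1.5 0 0;-1.5 -2.2 0 0;-1.5 -2.2 0 0;-1.5 -2.2 0 0;-1.5 -2.2 0 0;-1.5 -2.2 0 0;-1.5 -2.2 0 0;-1.5 -2.2 0 0;-1.5 -2.2 0 0;-1.2 -1.8 0 0;-0.8 -1.2 0 0"

```text
time_s: 17.12
tcp_pos: [0.447, 0.2582, 0.1617]
ee_rot: [[0.917, -0.399, 0.001], [-0.399, -0.917, 0.001], [0.0, -0.001, -1.0]]
wrist_force: [0.3, -0.0, -3.4]
gripper_width: 0.291
gripper_force: 30.0
```

Request:
step_arm:
  targets: "-0.37 -0.64 0 0;0 0 1 0;0 0 1 0;0 0 1 0;0 0 0.7 0;0 0 0.3 0;0 0 0 0;0 0 0 0"

```text
time_s: 17.78
tcp_pos: [0.447, 0.2626, 0.1214]
ee_rot: [[0.916, -0.401, -0.0], [-0.401, -0.916, -0.0], [0.0, 0.0, -1.0]]
wrist_force: [0.1, 0.9, -3.6]
gripper_width: 0.293
gripper_force: 30.0
```

```bash
python3 w.py .4467 .263 .1075
```

```text
t 17.7833 tcp [0.447  0.2626 0.1214] yaw(toolx) -23.63 tilt 0.02 j [ 48.4  17.5 -22.5   0.  -50.   18. ] w 2.55 F [ 0.1  0.9 -3.6] 30.0
cm x,y,z -0.05 -0.03 1.39
```

Request:
step_arm:
  targets: "0 0 0.2 0;0 0 0.2 0;0 0 0.2 0;0 0 0.2 0;0 0 0.15 0;0 0 0.1 0;0 0 0.08 0;0 0 0.06 0;0 0 0.05 0;0 0 0.05 0;0 0 0 0;0 0 0 0"

```text
time_s: 18.78
tcp_pos: [0.4467, 0.263, 0.1087]
ee_rot: [[0.916, -0.4, 0.0], [-0.4, -0.916, -0.0], [0.0, 0.0, -1.0]]
wrist_force: [0.3, -0.2, -4.1]
gripper_width: 0.287
gripper_force: 30.0
```

Request:
step_arm:
  targets: "0 0 0.04 0;0 0 0.04 0;0 0 0 0;0 0 0 0"

```text
time_s: 19.12
tcp_pos: [0.4467, 0.263, 0.1078]
ee_rot: [[0.916, -0.4, -0.0], [-0.4, -0.916, -0.0], [-0.0, 0.0, -1.0]]
wrist_force: [-0.1, 0.2, -3.4]
gripper_width: 0.288
gripper_force: 30.0
```

Request:
step_arm:
  targets: "0 0 0.03 0;0 0 0 0;0 0 0 0"

```text
time_s: 19.37
tcp_pos: [0.4468, 0.263, 0.1076]
ee_rot: [[0.916, -0.4, 0.0], [-0.4, -0.916, 0.0], [0.0, -0.0, -1.0]]
wrist_force: [0.0, -0.2, -3.3]
gripper_width: 0.29
gripper_force: 30.0
```

Request:
step_arm:
  targets: "0 0 0.03 0;0 0 0 0;0 0 0 0"

```text
time_s: 19.62
tcp_pos: [0.4468, 0.263, 0.1075]
ee_rot: [[0.916, -0.4, 0.0], [-0.4, -0.916, 0.0], [0.0, -0.0, -1.0]]
wrist_force: [-0.8, -1.5, -0.4]
gripper_width: 0.293
gripper_force: 30.0
```

Contact: the weight is now on the tray, at the expected height. Releasing and rising.

Request:
step_arm:
  targets: "0 0 0 0;0 0 0 0;0 0 0 0;0 0 0 0;0 0 0 0;0 0 0 0;0 0 0 0"
  claw: 5

```text
time_s: 20.2
tcp_pos: [0.4468, 0.263, 0.1073]
ee_rot: [[0.916, -0.4, 0.0], [-0.4, -0.916, 0.0], [0.0, -0.0, -1.0]]
wrist_force: [0.2, -0.1, 0.6]
gripper_width: 0.568
gripper_force: 0.0
```

Request:
step_arm:
  targets: "0 0 -0.5 0;0 0 -1 0;0 0 -1.5 0;0 0 -1.5 0;0 0 -1.5 0;0 0 -1.5 0;0 0 -1.5 0;0 0 -1 0;0 0 -0.5 0;0 0 0 0;0 0 0 0;0 0 0 0"

```text
time_s: 21.2
tcp_pos: [0.4462, 0.2626, 0.2113]
ee_rot: [[0.916, -0.401, -0.002], [-0.401, -0.916, -0.001], [-0.001, 0.002, -1.0]]
wrist_force: [-0.7, 0.7, 0.3]
gripper_width: 0.573
gripper_force: 0.0
```

```bash
python3 w.py; python3 - <<'E'
from h import *
o=get('z')
a=o["side"]["frame"][230:420,220:420]
cv2.imwrite("pics/z.png",cv2.resize(np.clip(a*1.4,0,255).astype(np.uint8),None,fx=3,fy=3,interpolation=2))
E
```

```text
t 21.2 tcp [0.4462 0.2626 0.2113] yaw(toolx) -23.61 tilt 0.11 j [ 48.4  12.2 -15.4  -0.  -62.6  18. ] w 4.99 F [-0.7  0.7  0.3] 0.0
```

View pics/z.png

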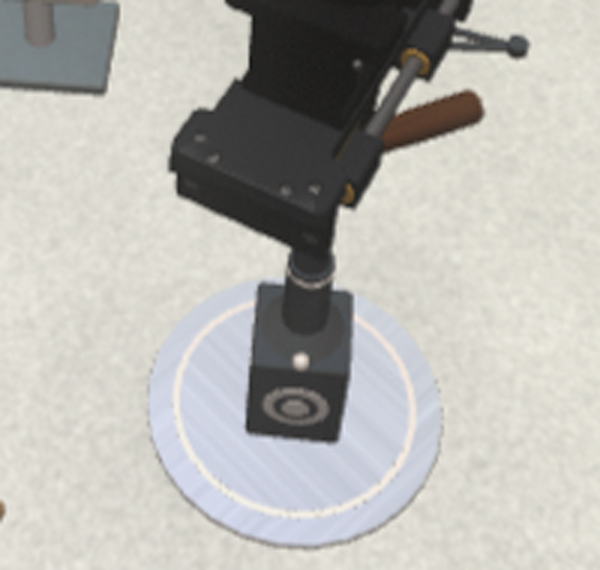

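The flask stands upright at about (297,405), in the middle of the tray, with the gripper clear above it. Handing in.

```bash
python3 -c "
from station import r
print(r.finish_job())"
```

```text
the job is handed in; nothing more can be done
None
```

The flask was shown to the scope lozenge side first, then medallion, then bars, about a second each at about 4 cm; it now stands upright in the middle of the tray, released, and the job was handed in at about 21 s (no verdict was returned).

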